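Shut the baking carrier and pull up its trolley handle

ROBOT

A 7-joint arm with a two-finger parallel gripper is mounted at the origin on the work surface. World frame = base frame: x ahead of the robot, y to its left, z up, the work surface at z = 0. Lengths are in m, angles in rad, forces in N, time in s.
With the tool pointing down it reaches from about 0.4 to 0.85 m from the base axis. Payload 4.5 kg.
Tool frame: the origin (TCP) lies between the finger pads; the fingertips stand 19 mm ahead of it and the grasp point (between the pads) is the TCP; y points along the fingers, x is the direction in which the jaws open and shut, and the axes are right-handed (so a half turn about y gives the same grasp; the last joint's range is limited). The gripper opens to 88 mm and grips with 3 to 60 N. Pads are 18 mm wide; open, the fingers measure 123 mm over their backs; the gripper's body (75 mm by 187 mm) begins 45 mm behind the grasp point.
Start: joints at [1.261, 0.689, -0.195, 1.565, 0.157, 0.902, -0.215], TCP at [0.211, -0.588, 0.258] pointing down, gripper open.
Joint ranges: [-3.01, 3.01], [-0.46, 2.08], [-1.47, 1.51], [0.13, 2.56], [-1, 4.14], [0.04, 2.09], [-2.66, 2.66]. Speed limits (rad/s): [2.57, 2.57, 3.14, 3.14, 3.14, 3.14, 3.14].

INTERFACE

Orientations are given as a unit quaternion [w, x, y, z].
In Python, from bench import env, viewer gives the robot as it stands. The module is installed in compiled form; this text tells all that it offers.
- The arm moves only by the tool apply_moves, never from a script. Its argument "deltas" is a list of rows, each a list of 7 numbers: the shift along the tool's x, y, z in cm, then the turn, a rotation vector about the tool's x, y, z in rad, then the gripper's target within -1 to 1 (fully open at 1, half-way at 0, shut at -1). In form: [[tx, ty, tz, rx, ry, rz, jaw], ...]. A call has 1 to 10 rows; each row shifts and turns the pose as measured when the row begins, along the tool's axes as they then stand; what a row does not reach is not made up. A row lasts 1/8 s, in which the tool goes at most 62.5 mm and 10.7 degrees, less where a joint would pass 70% of its speed; a pose out of reach is approached as far as the arm can. A call is refused whole if a number of a shift passes 6.25 or a number of a turn 0.188, either way. A call with a gripper value outside its range is refused whole. The fingers move at their own pace and stop on an object; "squeeze" is the grip in N (left out, the last holds). Time passes only in rows, so rows that do not move let the fingers close. It gives the time, the measured TCP pose, the force and the opening at its end, in the units of the state.
- env.sense(): the state, without advancing time (a new reading comes with each control period).
- viewer.grab_frame(name): name is "scene" or "top"; returns a dict with "color" (480x640x3 uint8, red, green, blue), "fov_y" (degrees; the focal length in pixels is half the picture's height over the tangent of half this angle, whatever the lens; pixels are square), "cx", "cy" (the principal point, pixels), "world_from_camera" (4x4, takes a point from camera to world coordinates). Camera axes: x right, y down, z forward; pixel columns grow to the right and rows downward; lengths in m; the calibration is good to about 2 mm. A picture is of the moment at which its call begins. There is no depth.
- env.job_done(): hands the job in, once; it reports no verdict.
The state is a dict: "t": time; "qpos": joint angles; "dq": joint speeds; "joint_torque": joint torques, N m; "tcp_pos": TCP position; "eef_rot": TCP orientation; "wrist_force": force on the tool from outside, world axes, zero at the start; "torque": the same for the moment, N m; "opening": opening from 0.0 (shut) to 1.0 (fully open).
Only numpy, scipy, OpenCV 4.12 (cv2) and the standard library are available. Lean on these libraries where they do the work, as an engineer would, in place of code of your own. Each camera call takes 0.05 s, during which the arm holds its last target.

TASK

Close the hinged upper shell of the carrier case gently until its edge sits on the lower shell all round. Then squeeze the release button in the handle's grip, pull the handle straight up past its first stop to its second stop (the end of its travel) and finish still gripping it there, fully extended: do not let go. Do not shove or knock over the jar, the bowl or the kitchen scale.

Things in the scene. Friction and masses are not known exactly. Their poses are not given: they have to be found in the camera images.
- case: Hard-shell carrier case of grey plastic, lying on the table and too heavy to shift (it does not move). Footprint 220 mm (its x) by 300 mm (its y), 132 mm high when shut. Origin at the centre of its underside on the table; z up. The lower shell's rim is 82 mm above the table. The shells are hinged along the case's +x edge (away from the robot when yaw is 0) and open towards -x. The black telescoping handle stands outside the case's +y end.
- lid_hinge (a point): Middle of the hinge line: 110 mm along +x of the case origin, 82 mm above the table. Axes parallel to the case's; the hinge line runs along its y.
- lid (a joint): Opening angle of the upper shell, rad: 0 = shut, edge to edge, 0.5 to 1.05 at the start. The hinge is stiff: the shell stays where it is left and wants about 0.5 to 2 N at its free edge to close. It can be pushed shut from above on its outer face near the free edge.
- lid_edge (a point): Middle of the upper shell's free edge, on its outer face. The upper shell is 220 mm from hinge line to free edge, 300 mm wide and 50 mm deep: its flat outer face lies 50 mm from the plane of its rim. When shut this point is 110 mm along -x of the case origin and 132 mm above the table. Axes turn with the shell (z is the outward normal of the outer face, x runs from the free edge to the hinge).
- handle (a joint): Extension of the handle, m: 0 = stowed, 0.055 = first stop, 0.110 = second stop (hard end of travel). It slides straight up. With the button out it is locked at 0 and at the first stop (about 2 mm of play); with the button squeezed in it runs freely past the first stop. If the button is let out in between, it locks again on reaching a stop (0 or first). It does not lock at the second stop: let go, it sinks back by its own weight (about 2 to 4 N).
- grip_center (a point): Centre of the handle's black grip bar, which moves with the handle. The bar is 128 mm long along the case's x, 22 mm wide along its y, 26 mm high, held on two 13 mm tubes 45 mm either side of this point. Stowed, this point is 178 mm along +y of the case origin and 178 mm above the table; 32 mm of air lie between the bar and the housing below it. Axes parallel to the case's.
- button (a joint): Travel of the release button, m: 0 = out, 0.005 = fully pressed (about 6 N; it unlocks at about 4 mm). It is a grey bar 54 mm long (case x) and 17 mm high in the middle of the grip's outer (+y) face, 7 mm proud of the face when out and 2 mm proud when pressed. Gripping the middle of the bar across its width (fingers closing along the case's y) squeezes it in.
- jar_mid (a point): Bystander: glass storage jar with metal cap, 72 mm across, 95 mm high; point about half-way up.
- bowl_mid (a point): Bystander: small white bowl, 90 mm across, 40 mm high; point on its axis, 20 mm up.
- scale_mid (a point): Bystander: white kitchen scale, 130 by 170 mm, 32 mm high; point at its centre, 16 mm up.

How it is judged:
On the way, in this order (a step that is already met when the one before it is completed fails the run):
1. the upper shell is shut edge to edge (within 0.025 rad) while the handle is still stowed (value of joint lid below 0.025 rad and value of joint handle below 0.01 m), for 0.2 s.
2. the handle passes its first stop, held by the fingers (value of joint handle above 0.07 m and contact force between the fingers and handle above 1 N).
At the end, for the whole second after the job is handed in: The upper shell is shut (within 0.025 rad, about 5 mm at its edge), the handle is at its second stop (extension over 104 of 110 mm) and still, and the fingers still hold it (over 2 N): nothing else keeps it up (value of joint lid below 0.025 rad and value of joint handle above 0.104 m and contact force between the fingers and handle above 2 N and velocity of joint handle between -0.02 and 0.02 m/s); the arm keeps its last pose, push and grip.
It fails at once if the upper shell is slammed (faster than 3 rad/s) (velocity of joint lid below -3 rad/s).
It fails at once if a bystander is shoved (moved over 30 mm) (distance of any of jar_mid, bowl_mid, scale_mid from where it was at the start of the episode above 0.03 m).
It also fails if it takes over 54 s, if anything falls off the work surface, if the arm or the gripper's body presses on something with over 40 N, if the wrist force passes 120 N, or if a joint passes its speed limit or range.

## Working session

There is one attempt and no reset: what is moved stays moved. The work goes in short steps, Python scripts to look and compute and a tool call to move; the robot and the scene stay as the last step left them, time stands still between calls to the robot, and variables do not carry over. Pictures are saved under pics/ and viewed, and the job is handed in when it is done.

Besides the shell and the picture viewer there is one more tool, called after "Emit:" in YAML: its name, and indented under it one key for each argument. apply_moves: Moves the arm, as the interface text tells. Its arguments: {"type":"object","properties":{"deltas":{"type":"array","items":{"type":"array","items":{"type":"number"}}},"squeeze":{"type":"number"}},"required":["deltas"]}

```bash
mkdir -p pics; cat > h.py <<'E'
import numpy as np, cv2
from bench import env, viewer
def grab(n,save=None):
    f=viewer.grab_frame(n)
    if save: cv2.imwrite('pics/'+save,f['color'][:,:,::-1])
    return f
def ray(f,u,v):
    fl=240/np.tan(np.radians(f['fov_y'])/2)
    d=np.array([(u-f['cx'])/fl,(v-f['cy'])/fl,1.]);T=np.array(f['world_from_camera'])
    return T[:3,3],T[:3,:3]@d
def plane(f,u,v,z):
    o,d=ray(f,u,v);return o+d*(z-o[2])/d[2]
def proj(f,p):
    fl=240/np.tan(np.radians(f['fov_y'])/2);T=np.array(f['world_from_camera'])
    c=T[:3,:3].T@(np.array(p)-T[:3,3]);return c[:2]/c[2]*fl+[f['cx'],f['cy']]
E
python3 - <<'E'
from h import *
for n in('scene','top'):
    f=grab(n,n+'0.png');print(f['fov_y'],f['cx'],f['cy'],np.round(f['world_from_camera'],3).tolist())
print(env.sense())
E
```

```text
54.6714634073106 320.75704442469504 227.61587770512494 [[-0.666, 0.616, -0.42, 1.114], [0.746, 0.54, -0.39, 0.426], [-0.014, -0.573, -0.819, 1.095], [0.0, 0.0, 0.0, 1.0]]
50.406669852828266 316.6158942461618 239.149225131726 [[0.013, -0.981, 0.192, 0.365], [-1.0, -0.009, 0.023, -0.028], [-0.021, -0.192, -0.981, 1.37], [0.0, 0.0, 0.0, 1.0]]
{'t': 0.1, 'qpos': array([ 1.26078026,  0.6899202 , -0.19452274,  1.56620164,  0.15728128,
        0.90252065, -0.21511414]), 'dq': array([-0.000776  , -0.00182843, -0.00012854, -0.00243018, -0.0003012 ,
        0.00023055, -0.00013318]), 'joint_torque': array([-2.57018990e-03, -5.28489232e+01, -1.27115786e+00, -1.53834128e+01,
       -5.24950388e-02,  2.06756275e-03,  5.51946823e-05]), 'tcp_pos': array([ 0.21046472, -0.58793748,  0.25698797]), 'eef_rot': array([ 0.57847817, -0.57786367,  0.40758528, -0.40658435]), 'wrist_force': array([-0.36687474, -0.02307164, -1.14432678]), 'torque': array([ 0.00937675, -0.02755186,  0.00515124]), 'opening': 1.0010593863124648}
```

View pics/scene0.png

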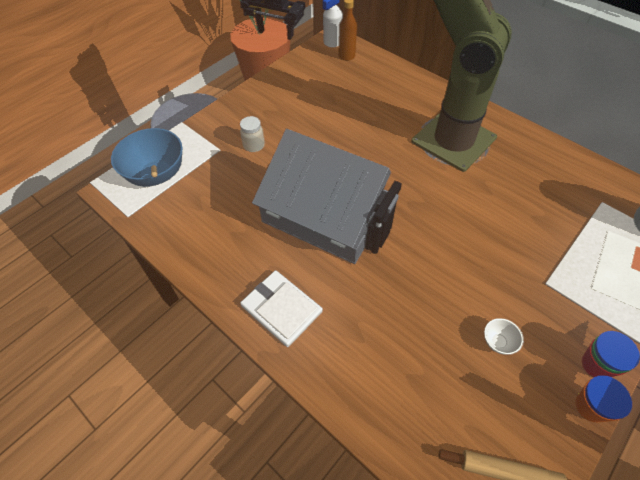

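View pics/top0.png

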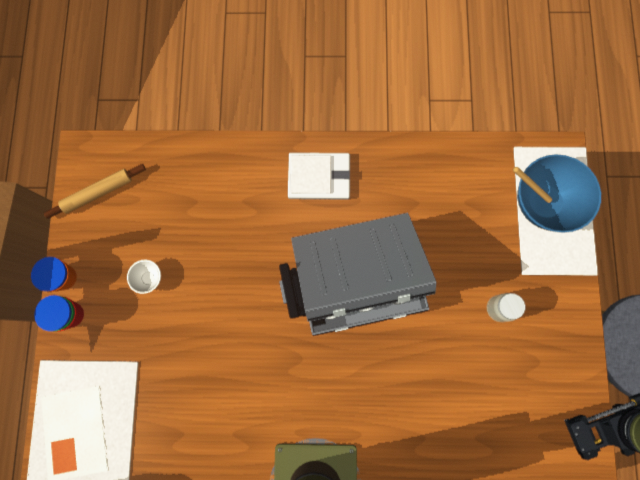

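```bash
python3 - <<'E'
import cv2
a=cv2.imread('pics/top0.png')[200:345,260:450];cv2.imwrite('pics/t0c.png',cv2.resize(a,None,fx=4,fy=4,interpolation=cv2.INTER_CUBIC))
a=cv2.imread('pics/scene0.png')[120:270,240:430];cv2.imwrite('pics/s0c.png',cv2.resize(a,None,fx=4,fy=4,interpolation=cv2.INTER_CUBIC))
E
```

```text
(no output)
```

View pics/t0c.png

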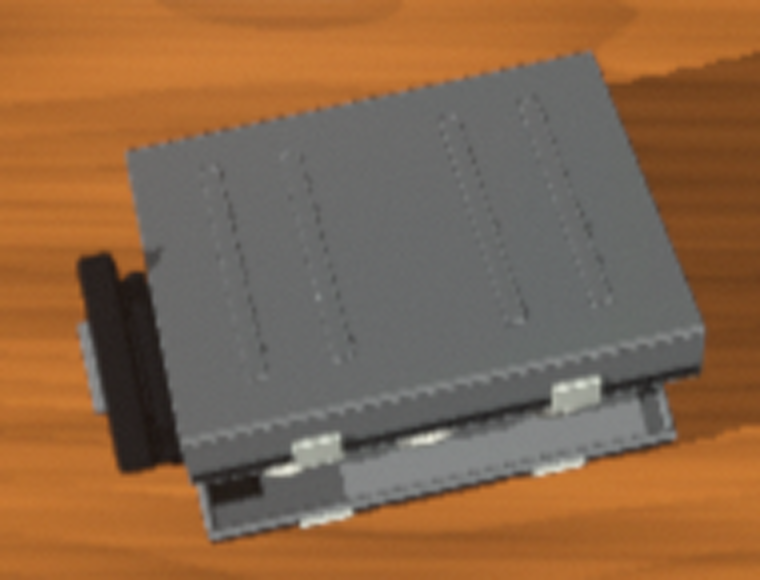

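View pics/s0c.png

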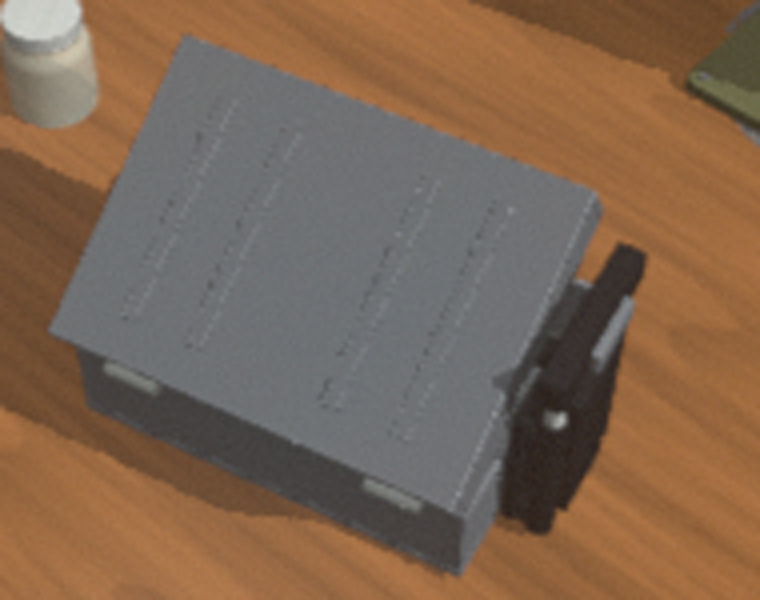

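```bash
python3 - <<'E'
from h import *
T=grab('top');S=grab('scene')
def tri(a,b):
    o1,d1=ray(T,*a);o2,d2=ray(S,*b)
    s=np.linalg.lstsq(np.c_[d1,-d2],o2-o1,rcond=None)[0]
    p,q=o1+s[0]*d1,o2+s[1]*d2;return (p+q)/2,np.linalg.norm(p-q)
c=lambda x,y:(260+x/4,200+y/4); e=lambda x,y:(240+x/4,120+y/4)
P={}
for n,a,b in[('free+y',c(185,440),e(600,192)),('free-y',c(705,328),e(187,35)),('hin+y',c(128,152),e(460,503)),('hin-y',c(592,55),e(52,330))]:
    P[n],g=tri(a,b);print(n,P[n].round(4),round(g,4))
f=(P['free+y']+P['free-y'])/2;h=(P['hin+y']+P['hin-y'])/2
print('lid angle',np.arcsin((f-h)[2]/np.linalg.norm(f-h)),np.linalg.norm(f-h))
a=plane(T,*c(212,540),.082);b=plane(T,*c(675,437),.082);print('rim',a,b,np.linalg.norm(a-b))
y=(a-b)/np.linalg.norm(a-b);x=np.array([y[1],-y[0],0]);print('yaw',np.arctan2(-y[0],y[1]))
o=(a+b)/2+.11*x;print('origin',o)
print('grip pred',o+.178*y)
k=[plane(T,*c(u,v),.191) for u,v in((80,258),(108,253),(120,470),(150,465))];print('grip',np.mean(k,0),np.array(k).round(3).tolist())
print('btn',plane(T,*c(90,367),.187))
for n,u,v,z in(('jar',508,307,.095),('bowl',144,276,.04),('scale',319,176,.032)):print(n,plane(T,u,v,z))
E
```

```text
free+y [0.4252 0.0219 0.2324] 0.0064
free-y [ 0.4915 -0.2686  0.2319] 0.0022
hin+y [0.6071 0.0645 0.132 ] 0.0068
hin-y [ 0.6745 -0.2268  0.1239] 0.0017
lid angle 0.5077302126865327 0.21429497107650888
rim [0.37368836 0.0075292  0.082     ] [ 0.44057812 -0.28054866  0.082     ] 0.2957415951973511
yaw 0.228150522528291
origin [ 0.51428274 -0.11163033  0.082     ]
grip pred [0.47402335 0.06175704 0.082     ]
grip [0.47428845 0.062531   0.191     ] [[0.534, 0.084, 0.191], [0.537, 0.068, 0.191], [0.412, 0.058, 0.191], [0.415, 0.041, 0.191]]
btn [0.47068799 0.07686319 0.187     ]
jar [ 0.44762967 -0.47267085  0.095     ]
bowl [0.52129443 0.4571789  0.04      ]
scale [ 0.80249446 -0.00136162  0.032     ]
```

```bash
cat >> h.py <<'E'
from scipy.spatial.transform import Rotation as R
def pose():
    s=env.sense();q=s['eef_rot'];return s,np.array(s['tcp_pos']),R.from_quat([q[1],q[2],q[3],q[0]])
YAW=.228;CX=np.array([np.cos(YAW),np.sin(YAW),0]);CY=np.array([-np.sin(YAW),np.cos(YAW),0]);O=np.array([.5143,-.1116,0])
def casep(x,y,z): return O+x*CX+y*CY+[0,0,z]
def togo(target,sgn):
    s,p,r=pose();M=r.as_matrix()
    y=np.array([0,0,-1.]);x=sgn*CY;G=np.c_[x,y,np.cross(x,y)]
    rv=(r.inv()*R.from_matrix(G)).as_rotvec()
    d=np.array(target)-p
    print('t',round(s['t'],2),'tcp',p.round(4),'case',round((p-O)@CX,4),round((p-O)@CY,4),'F',np.round(s['wrist_force'],1),'op',round(s['opening'],3))
    print('q',np.round(s['qpos'],2).tolist())
    print('shift cm tool',(M.T@d*100).round(2),'rotvec',rv.round(3),'axes x,y,z',M.T.round(3).tolist())
E
python3 - <<'E'
from h import *
for s in(1,-1): togo(casep(-.045,0,.30),s)
E
```

```text
t 0.2 tcp [ 0.2105 -0.5881  0.2572] case -0.4036 -0.3955 F [-0.8 -1.3 -0.4] op 0.997
q [1.26, 0.69, -0.19, 1.57, 0.16, 0.9, -0.22]
shift cm tool [-35.15  -4.24  40.19] rotvec [-2.000e-03 -3.026e+00 -0.000e+00] axes x,y,z [[0.337, -0.941, -0.001], [-0.0, 0.001, -1.0], [0.941, 0.337, -0.0]]
t 0.2 tcp [ 0.2105 -0.5881  0.2572] case -0.4036 -0.3955 F [-0.8 -1.3 -0.4] op 0.997
q [1.26, 0.69, -0.19, 1.57, 0.16, 0.9, -0.22]
shift cm tool [-35.15  -4.24  40.19] rotvec [ 0.     0.116 -0.001] axes x,y,z [[0.337, -0.941, -0.001], [-0.0, 0.001, -1.0], [0.941, 0.337, -0.0]]
```

Emit:
apply_moves:
  deltas:
    - [0,-4.2,0,0,0.116,0,-1]
    - [-3.6,0,4,0,0,0,-1]
    - [-3.6,0,4,0,0,0,-1]
    - [-3.6,0,4,0,0,0,-1]
    - [-3.6,0,4,0,0,0,-1]
    - [-3.6,0,4,0,0,0,-1]
    - [-3.6,0,4,0,0,0,-1]
    - [-3.6,0,4,0,0,0,-1]
  squeeze: 20

```text
t: 1.2
tcp_pos: [0.4315, -0.2764, 0.2991]
eef_rot: [-0.55, 0.551, -0.444, 0.444]
wrist_force: [1.2, -0.4, 1.1]
opening: 0.115
```

```bash
python3 - <<'E'
from h import *
togo(casep(-.042,0,.27),-1)
E
```

```text
t 1.2 tcp [ 0.4315 -0.2764  0.2991] case -0.1179 -0.1418 F [ 1.2 -0.4  1.1] op 0.115
q [0.58, 0.49, -0.16, 1.85, 0.1, 0.81, -0.99]
shift cm tool [-14.29   2.89   7.38] rotvec [ 0.001 -0.015  0.   ] axes x,y,z [[0.211, -0.977, 0.0], [-0.001, -0.001, -1.0], [0.977, 0.211, -0.001]]
```

Emit:
apply_moves:
  deltas:
    - [-4.8,0.8,2.5,0,-0.015,0,-1]
    - [-4.8,0.8,2.5,0,0,0,-1]
    - [-4.7,0.8,2.4,0,0,0,-1]
    - [0,0.5,0,0,0,0,-1]

```text
t: 1.7
tcp_pos: [0.4765, -0.1103, 0.2696]
eef_rot: [0.557, -0.555, 0.436, -0.438]
wrist_force: [-0.5, -0.3, -1.0]
opening: 0.008
```

```bash
python3 - <<'E'
from h import *
togo(casep(-.042,0,.245),-1)
E
```

```text
t 1.7 tcp [ 0.4765 -0.1103  0.2696] case -0.0366 0.0098 F [-0.5 -0.3 -1. ] op 0.008
q [0.24, 0.5, -0.16, 1.95, 0.12, 0.7, -1.32]
shift cm tool [ 0.97  2.46 -0.56] rotvec [-0.004  0.01  -0.001] axes x,y,z [[0.236, -0.972, -0.0], [0.004, 0.001, -1.0], [0.972, 0.236, 0.004]]
```

Emit:
apply_moves:
  deltas:
    - [0.9,1.2,-0.5,0,0,0,-1]
    - [0,1.3,0,0,0,0,-1]
    - [0,1.3,-0.6,0,0,0,-1]
    - [0,1.3,-0.6,0,0,0,-1]
    - [0,1.3,-0.6,0,0,0,-1]
    - [0,1.3,-0.6,0,0,0,-1]

```text
t: 2.45
tcp_pos: [0.4473, -0.1354, 0.1875]
eef_rot: [0.553, -0.552, 0.44, -0.442]
wrist_force: [-0.4, 0.3, 1.8]
opening: 0.003
```

```bash
python3 - <<'E'
from h import *
togo(casep(-.08,0,.151),-1)
grab('scene','s1.png');grab('top','t1.png')
E
```

```text
t 2.45 tcp [ 0.4473 -0.1354  0.1875] case -0.0706 -0.008 F [-0.4  0.3  1.8] op 0.003
q [0.27, 0.61, -0.12, 2.1, 0.17, 0.43, -1.33]
shift cm tool [-0.8   3.65 -0.95] rotvec [-0.002 -0.005  0.002] axes x,y,z [[0.221, -0.975, 0.002], [0.002, -0.002, -1.0], [0.975, 0.221, 0.002]]
```

View pics/s1.png

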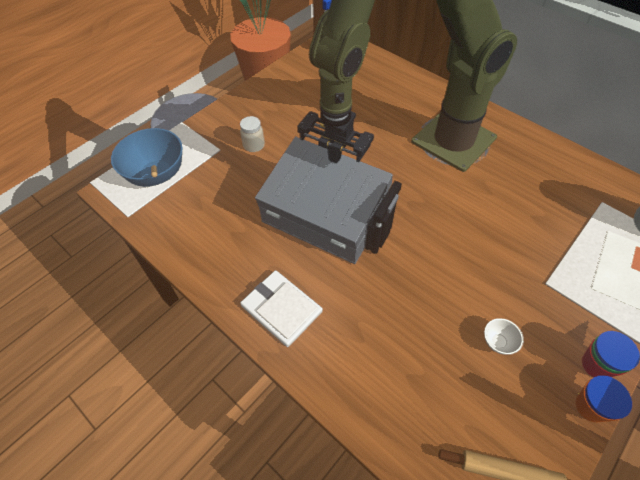

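The lid is following the fingertips down; the contact is around (335,155) in the scene view. I'll continue slowly.

Emit:
apply_moves:
  deltas:
    - [0,1.0,-0.4,0,0,0,-1]
    - [0,1.0,-0.4,0,0,0,-1]
    - [0,0.8,-0.3,0,0,0,-1]
    - [0,0.5,0,0,0,0,-1]
    - [0,0.3,0,0,0,0,-1]
    - [0,0.2,0,0,0,0,-1]

```text
t: 3.3
tcp_pos: [0.435, -0.1395, 0.1512]
eef_rot: [-0.551, 0.552, -0.441, 0.444]
wrist_force: [-5.0, 2.3, 33.9]
opening: 0.007
```

```bash
python3 - <<'E'
from h import *
togo(casep(-.08,0,.151),-1)
E
```

```text
t 3.3 tcp [ 0.435  -0.1395  0.1512] case -0.0836 -0.0093 F [-5.   2.3 33.9] op 0.007
q [0.26, 0.67, -0.09, 2.16, 0.19, 0.31, -1.34]
shift cm tool [-0.93  0.02  0.35] rotvec [-0.002 -0.008  0.004] axes x,y,z [[0.218, -0.976, 0.004], [0.003, -0.004, -1.0], [0.976, 0.218, 0.002]]
```

Emit:
apply_moves:
  deltas:
    - [0,-0.1,0,0,0,0,-1]
    - [0,0,0,0,0,0,-1]
    - [0,-1.5,0,0,0,0,-1]
    - [0,-4,0,0,0,0,0]
    - [-1,-4,0,0,-0.008,0,1]
    - [-4,0,0,0,0,0,1]
    - [-4,0,0,0,0,0,1]

```text
t: 4.18
tcp_pos: [0.4163, -0.0518, 0.2489]
eef_rot: [0.552, -0.552, 0.439, -0.444]
wrist_force: [0.3, 0.5, -0.5]
opening: 0.434
```

```bash
python3 - <<'E'
from h import *
togo(casep(0,.180,.25),-1)
grab('scene','s2.png');grab('top','t2.png')
a=cv2.imread('pics/t2.png')[190:345,240:450];cv2.imwrite('pics/t2c.png',cv2.resize(a,None,fx=3.7,fy=3.7))
a=cv2.imread('pics/s2.png')[110:270,230:430];cv2.imwrite('pics/s2c.png',cv2.resize(a,None,fx=3.7,fy=3.7))
E
```

```text
t 4.17 tcp [ 0.4163 -0.0518  0.2489] case -0.0819 0.0804 F [ 0.3  0.5 -0.5] op 0.434
q [0.11, 0.45, -0.14, 2.17, 0.13, 0.53, -1.48]
shift cm tool [-10.01  -0.13   8.13] rotvec [-0.004 -0.006  0.005] axes x,y,z [[0.22, -0.976, 0.005], [0.005, -0.004, -1.0], [0.976, 0.22, 0.004]]
```

View pics/t2c.png

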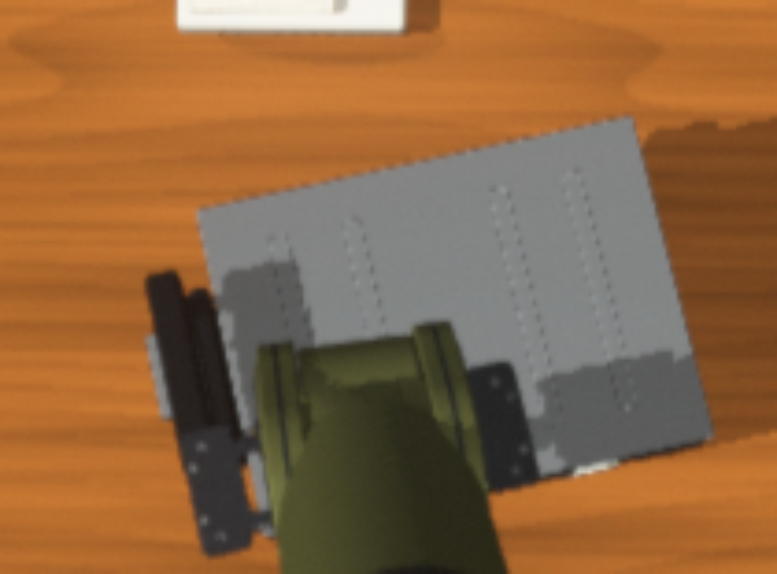

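View pics/s2c.png

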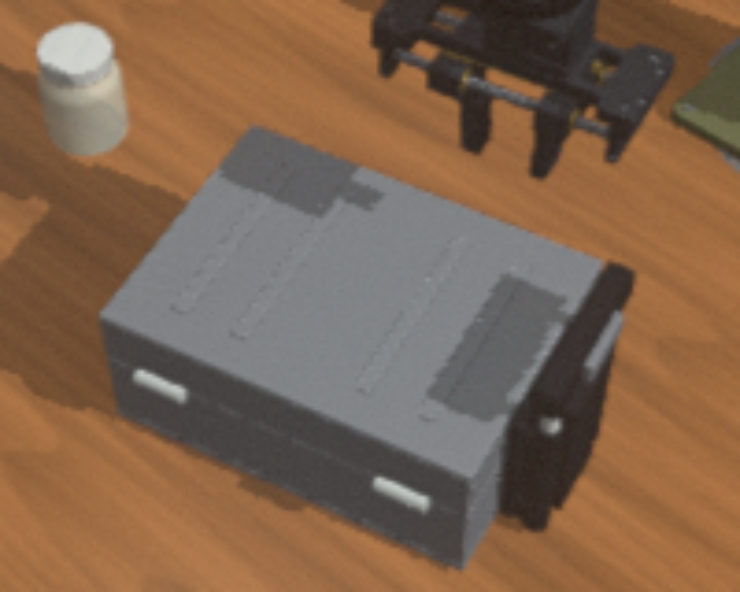

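```bash
python3 - <<'E'
from h import *
f=grab('scene')
for n,p in(('free+y',casep(-.11,.15,.132)),('free-y',casep(-.11,-.15,.132)),('hin+y',casep(.11,.15,.132)),('hin-y',casep(.11,-.15,.132)),('grip top +x',casep(.064,.178,.191)),('-x',casep(-.064,.178,.191))):
    print(n,((proj(f,p)-[230,110])*3.7).round(0))
# sensitivity
print(((proj(f,casep(-.11,-.15,.142))-[230,110])*3.7).round(0))
E
```

```text
free+y [602. 259.]
free-y [250. 122.]
hin+y [470. 479.]
hin-y [ 96. 315.]
grip top +x [544. 394.]
-x [622. 262.]
[249. 113.]
```

Emit:
apply_moves:
  deltas:
    - [-3.4,0,2.8,0,0,0,1]
    - [-3.4,0,2.8,0,0,0,1]
    - [-3.2,0,2.5,0,0,0,1]
    - [0,0,0,0,0,0,1]

```text
t: 4.82
tcp_pos: [0.4762, 0.0629, 0.2467]
eef_rot: [-0.55, 0.553, -0.44, 0.445]
wrist_force: [-0.7, -0.0, 0.2]
opening: 0.996
```

```bash
python3 - <<'E'
from h import *
togo(casep(0,.180,.178),-1)
grab('scene','s3.png')
a=cv2.imread('pics/s3.png')[110:270,250:450];cv2.imwrite('pics/s3c.png',cv2.resize(a,None,fx=3.7,fy=3.7))
E
```

```text
t 4.83 tcp [0.4762 0.0629 0.2467] case 0.0023 0.1786 F [-0.7 -0.   0.2] op 0.996
q [-0.16, 0.52, -0.11, 2.01, 0.11, 0.62, -1.7]
shift cm tool [-0.19  6.86 -0.24] rotvec [-0.002 -0.009  0.007] axes x,y,z [[0.217, -0.976, 0.007], [0.003, -0.007, -1.0], [0.976, 0.217, 0.002]]
```

View pics/s3c.png

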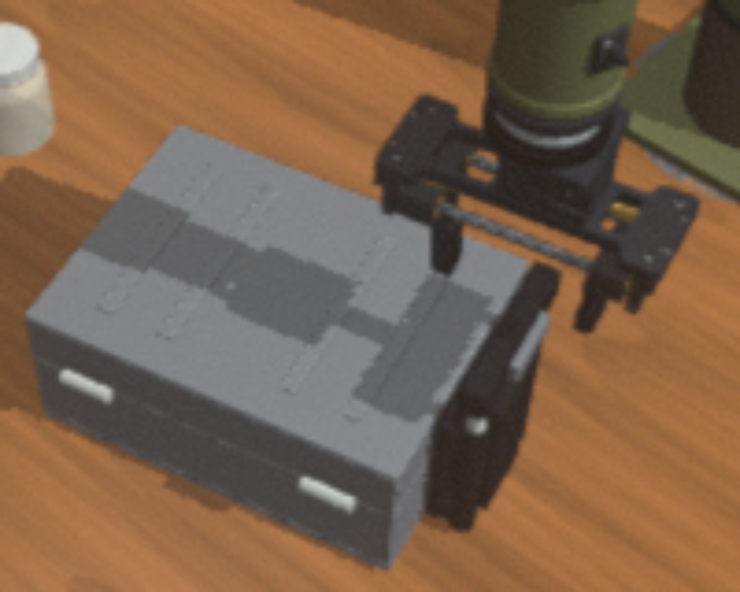

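The lid corners match the shut prediction ((255,127) seen against (250,122) predicted), and the open jaws straddle the bar. Next is the descent.

Emit:
apply_moves:
  deltas:
    - [-0.2,2.5,-0.2,0,-0.009,0.007,1]
    - [0,2.5,0,0,0,0,1]
    - [0,1.3,0,0,0,0,1]
    - [0,0.4,0,0,0,0,1]

```text
t: 5.38
tcp_pos: [0.4721, 0.0529, 0.1771]
eef_rot: [-0.548, 0.553, -0.443, 0.445]
wrist_force: [0.3, 0.3, 0.4]
opening: 1.0
```

```bash
python3 - <<'E'
from h import *
togo(casep(0,.180,.178),-1)
E
```

```text
t 5.38 tcp [0.4721 0.0529 0.1771] case -0.004 0.1698 F [0.3 0.3 0.4] op 1.0
q [-0.16, 0.64, -0.09, 2.09, 0.14, 0.43, -1.71]
shift cm tool [-1.03 -0.09  0.38] rotvec [ 0.003 -0.014  0.006] axes x,y,z [[0.212, -0.977, 0.006], [-0.002, -0.007, -1.0], [0.977, 0.212, -0.003]]
```

Emit:
apply_moves:
  deltas:
    - [-1.0,0,0.4,0,-0.014,0.006,1]
    - [0,0,0,0,0,0,1]

```text
t: 5.62
tcp_pos: [0.4742, 0.0626, 0.1774]
eef_rot: [-0.552, 0.554, -0.441, 0.44]
wrist_force: [0.6, -0.4, 0.4]
opening: 1.0
```

```bash
python3 - <<'E'
from h import *
togo(casep(0,.180,.178),-1)
E
```

```text
t 5.62 tcp [0.4742 0.0626 0.1774] case 0.0003 0.1788 F [ 0.6 -0.4  0.4] op 1.0
q [-0.17, 0.64, -0.1, 2.08, 0.14, 0.43, -1.71]
shift cm tool [-0.12 -0.06 -0.03] rotvec [ 0.003 -0.002  0.   ] axes x,y,z [[0.224, -0.975, 0.0], [-0.003, -0.001, -1.0], [0.975, 0.224, -0.003]]
```

Emit:
apply_moves:
  deltas:
    - [-0.1,0,0,0,0,0,-0.3]
    - [0,0,0,0,0,0,-1]
    - [0,0,0,0,0,0,-1]
    - [0,0,0,0,0,0,-1]
    - [0,0,0,0,0,0,-1]
    - [0,0,0,0,0,0,-1]
    - [0,0,0,0,0,0,-1]
  squeeze: 30

```text
t: 6.5
tcp_pos: [0.4744, 0.064, 0.1785]
eef_rot: [-0.553, 0.554, -0.44, 0.44]
wrist_force: [-0.1, -0.5, -0.1]
opening: 0.266
```

```bash
python3 - <<'E'
from h import *
togo(casep(0,.180,.178),-1)
s=env.sense();print('mm',88*s['opening'])
grab('scene','s4.png')
a=cv2.imread('pics/s4.png')[110:270,250:450];cv2.imwrite('pics/s4c.png',cv2.resize(a,None,fx=3.7,fy=3.7))
E
```

```text
t 6.5 tcp [0.4744 0.064  0.1785] case 0.0008 0.18 F [-0.1 -0.5 -0.1] op 0.266
q [-0.17, 0.64, -0.1, 2.08, 0.14, 0.43, -1.72]
shift cm tool [ 0.    0.05 -0.08] rotvec [ 0.001 -0.001  0.   ] axes x,y,z [[0.225, -0.974, 0.0], [-0.001, -0.001, -1.0], [0.974, 0.225, -0.001]]
mm 23.42244224880319
```

View pics/s4c.png

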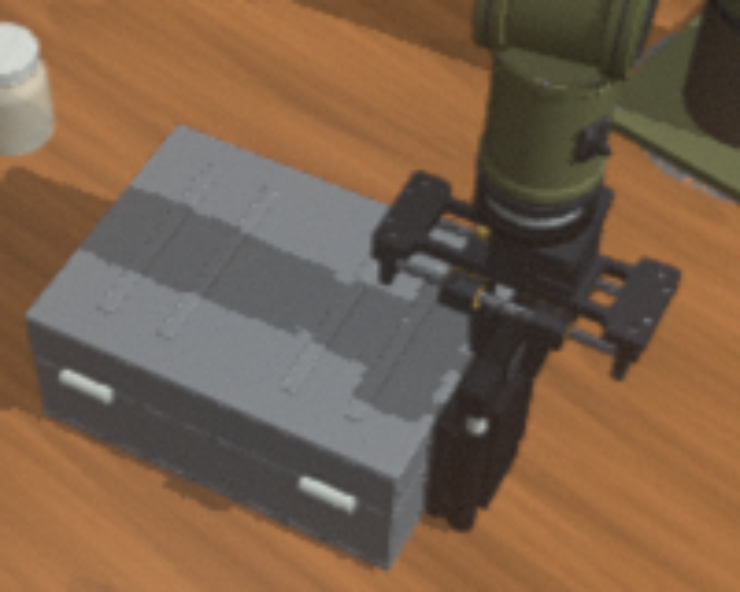

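The jaws hold the bar with a 23.4 mm opening, so the button is fully in. Now pulling up slowly, in stages so I can correct any drift.

Emit:
apply_moves:
  deltas:
    - [0,-0.6,0,0,0,0,-1]
    - [0,-0.8,0,0,0,0,-1]
    - [0,-0.8,0,0,0,0,-1]

```text
t: 6.92
tcp_pos: [0.4744, 0.0639, 0.2011]
eef_rot: [-0.553, 0.554, -0.441, 0.44]
wrist_force: [0.1, 0.5, -3.1]
opening: 0.266
```

```bash
python3 - <<'E'
from h import *
togo(casep(0.0008,.180,.288),-1)
E
```

```text
t 6.92 tcp [0.4744 0.0639 0.2011] case 0.0008 0.18 F [ 0.1  0.5 -3.1] op 0.266
q [-0.16, 0.6, -0.11, 2.06, 0.13, 0.5, -1.71]
shift cm tool [ 0.   -8.69 -0.02] rotvec [ 0.002 -0.001  0.   ] axes x,y,z [[0.225, -0.974, 0.0], [-0.002, -0.001, -1.0], [0.974, 0.225, -0.002]]
```

Unlocked and running freely: the load is about 3 N, which is the handle's own weight.

Emit:
apply_moves:
  deltas:
    - [0,-1,0,0,0,0,-1]
    - [0,-1,0,0,0,0,-1]
    - [0,-1,0,0,0,0,-1]
    - [0,-1,0,0,0,0,-1]
    - [0,-1,0,0,0,0,-1]
    - [0,-1,0,0,0,0,-1]
    - [0,-1,0,0,0,0,-1]

```text
t: 7.8
tcp_pos: [0.4744, 0.064, 0.2766]
eef_rot: [-0.553, 0.554, -0.44, 0.44]
wrist_force: [1.2, 0.6, -3.8]
opening: 0.266
```

```bash
python3 - <<'E'
from h import *
togo(casep(0.0008,.180,.2885),-1)
E
```

```text
t 7.8 tcp [0.4744 0.064  0.2766] case 0.0008 0.18 F [ 1.2  0.6 -3.8] op 0.266
q [-0.14, 0.47, -0.13, 1.97, 0.09, 0.7, -1.68]
shift cm tool [ 0.01 -1.19  0.  ] rotvec [ 0.001 -0.001  0.   ] axes x,y,z [[0.225, -0.974, 0.0], [-0.001, -0.0, -1.0], [0.974, 0.225, -0.001]]
```

Emit:
apply_moves:
  deltas:
    - [0,-0.6,0,0,0,0,-1]
    - [0,-0.4,0,0,0,0,-1]
    - [0,-0.2,0,0,0,0,-1]
    - [0,-0.2,0,0,0,0,-1]

```text
t: 8.3
tcp_pos: [0.4743, 0.0639, 0.2888]
eef_rot: [-0.553, 0.554, -0.441, 0.44]
wrist_force: [8.2, 2.0, -28.6]
opening: 0.268
```

```bash
python3 - <<'E'
from h import *
togo(casep(0.0008,.180,.2885),-1)
E
```

```text
t 8.3 tcp [0.4743 0.0639 0.2888] case 0.0007 0.18 F [  8.2   2.  -28.6] op 0.268
q [-0.14, 0.46, -0.14, 1.95, 0.09, 0.74, -1.67]
shift cm tool [0.   0.03 0.01] rotvec [ 0.002 -0.001 -0.   ] axes x,y,z [[0.225, -0.974, -0.0], [-0.002, -0.0, -1.0], [0.974, 0.225, -0.002]]
```

At the hard stop: the TCP rose 110.3 mm and the force jumped to 28 N. I'll ease the upward pull and let it settle.

Emit:
apply_moves:
  deltas:
    - [0,0,0,0,0,0,-1]
    - [0,0,0,0,0,0,-1]
    - [0,0,0,0,0,0,-1]
    - [0,0,0,0,0,0,-1]
  squeeze: 40

```text
t: 8.8
tcp_pos: [0.4744, 0.0639, 0.2885]
eef_rot: [-0.553, 0.554, -0.441, 0.439]
wrist_force: [1.3, -0.2, -5.0]
opening: 0.262
```

```bash
python3 - <<'E'
from h import *
togo(casep(0.0008,.180,.2885),-1)
f=grab('scene','s5.png')
togo(casep(0.0008,.180,.2885),-1)
a=cv2.imread('pics/s5.png')[60:270,250:450];cv2.imwrite('pics/s5c.png',cv2.resize(a,None,fx=2.8,fy=2.8))
for n,p in(('free-y',casep(-.11,-.15,.132)),('bar+x end top',casep(.064,.178,.301)),('bar+x bottom',casep(.064,.178,.275))):print(n,((proj(f,p)-[250,60])*2.8).round())
E
```

```text
t 8.8 tcp [0.4744 0.0639 0.2885] case 0.0008 0.18 F [ 1.3 -0.2 -5. ] op 0.262
q [-0.14, 0.46, -0.14, 1.95, 0.09, 0.74, -1.67]
shift cm tool [-0.  0.  0.] rotvec [ 0.003 -0.001 -0.   ] axes x,y,z [[0.225, -0.974, -0.0], [-0.003, -0.001, -1.0], [0.974, 0.225, -0.003]]
t 8.85 tcp [0.4744 0.0639 0.2885] case 0.0008 0.18 F [ 1.6 -0.2 -2.9] op 0.26
q [-0.14, 0.46, -0.14, 1.95, 0.09, 0.74, -1.67]
shift cm tool [-0.  0.  0.] rotvec [ 0.003 -0.001 -0.   ] axes x,y,z [[0.225, -0.974, -0.0], [-0.003, -0.001, -1.0], [0.974, 0.225, -0.003]]
free-y [133. 232.]
bar+x end top [368. 356.]
bar+x bottom [365. 376.]
```

View pics/s5c.png

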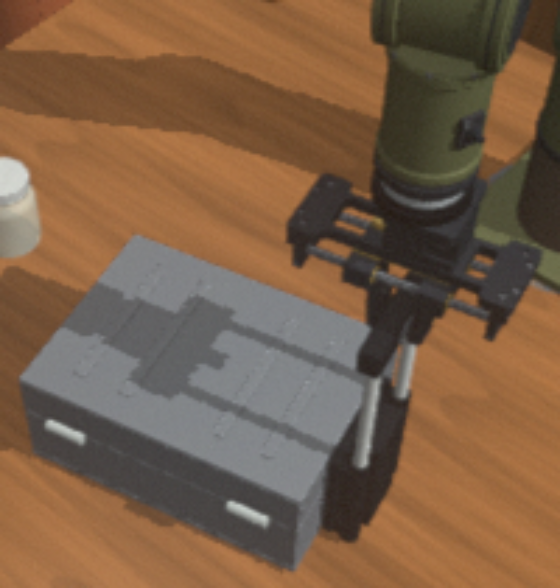

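View pics/s5.png

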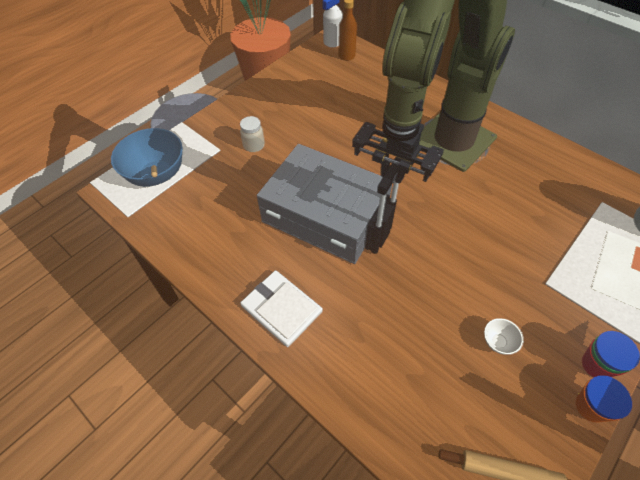

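The handle is fully out: the bar end is near (375,355) in the crop, against (368,356) predicted. The lid corner at (138,235) is still at its shut position, and the jar, bowl and scale have not moved. Handing in.

```bash
python3 - <<'E'
from h import *
print(env.job_done())
E
```

```text
the job is handed in; nothing more can be done
None
```

The upper shell is shut and the handle is at its second stop, still gripped. I handed the job in at about 8.9 s; no verdict is reported.

- **Lid:** I pushed it shut with the closed fingertips, at about 0.3 m/s or less. It stopped against the lower shell at the expected height, with a brief 34 N at the fingertips. Afterwards the lid's corners matched the shut position to about 2 pixels.
- **Handle:** I gripped the middle of the bar with the button squeezed in (23.4 mm opening) and pulled up past the first stop. The second stop showed as a rise of 110 mm and a jump to about 28 N. I then eased the pull to about 3–5 N and raised the grip to 40 N.
- **Last checks:** The final picture shows the bar within about 3 pixels of its predicted place at full extension. The lid is shut, and the jar, bowl and scale look unmoved by eye.
- **Deviation:** On the way down to the handle the gripper drifted about 1 cm sideways. I corrected that before closing the jaws, and nothing was touched. No check failed.

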